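# Close the sample cell with its interrupted-thread cap

## Robot

A 7-joint arm with a two-finger parallel gripper is mounted at the origin on the work surface. World frame = base frame: x ahead of the robot, y to its left, z up, the work surface at z = 0. Lengths are in m, angles in degrees, forces in N, time in s.
With the tool pointing down it reaches from about 0.425 to 0.875 m from the base axis. Payload 4.7 kg.
Tool frame: the origin (TCP) lies between the finger pads; the fingertips stand 8 mm ahead of it and the grasp point (between the pads) lies 11 mm behind it (env.tip_extent is the distance from the TCP to the fingertips, in m); z points along the fingers, y is the line along which they close (so a half turn about z gives the same grasp; the last joint's range is limited). The gripper opens to 87 mm and grips with 3 to 60 N. Pads are 19 mm wide; open, the fingers measure 117 mm over their backs; the gripper's body (75 mm by 190 mm) begins 51 mm behind the grasp point.
Start: joints at [75.12, 18.392, -4.016, 83.108, 1.295, 78.541, -3.26], TCP at [0.176, -0.626, 0.231] pointing down, gripper open.
Joint ranges: [-163.93, 163.93], [-17.29, 119.83], [-79.2, 71.16], [3.27, 140.29], [-89.18, 269.18], [5.43, 117.66], [-154.24, 154.24]. Speed limits (degrees/s): [147.25, 147.25, 180, 180, 180, 180, 180].

## Interface

Orientations are given as [roll, pitch, yaw] about the fixed x, y, z axes, in that order (R = Rz(yaw) Ry(pitch) Rx(roll)).
In Python, from cell import sensors, vision, workorder, env gives the robot as it stands.
- The arm moves only by the tool drive_tool, never from a script. Its argument "moves" is a list of rows, each an object of numbers: "x", "y", "z": the shift along the tool's x, y, z in mm; "rx", "ry", "rz": the turn, a rotation vector about the tool's x, y, z in rad; "fingers": the closure, from -1 (fully open) to 1 (shut). In form: [{"x": .., "y": .., "z": .., "rx": .., "ry": .., "rz": .., "fingers": ..}, ...]. A call has 1 to 20 rows; each row is the pose to reach, as a shift and turn from the pose commanded when the call began, along the tool's axes at that moment; what a row does not reach only later rows make up. A row lasts 1/8 s, in which the tool goes at most 62.5 mm and 10.7 degrees, less where a joint would pass 70% of its speed; a pose out of reach is approached as far as the arm can. A call with a gripper value outside its range is refused whole. The fingers move at their own pace and stop on an object; "force" is the grip in N (left out, the last holds). Time passes only in rows, so rows that repeat a pose let the fingers close. It gives the time, the measured TCP pose, the force, the opening and the grip force at its end, in the units of the state.
- sensors.get_obs(): the state, without advancing time (a new reading comes with each control period).
- vision.read_camera(name): name is "side" or "top" or "wrist"; returns a dict with "image" (420x560x3 uint8, red, green, blue), "fx", "fy", "cx", "cy" (pixels), "R" (3x3) and "t" (3): a world point X has camera coordinates R X + t. Camera axes: x right, y down, z forward; pixel columns grow to the right and rows downward; lengths in m; the calibration is good to about 2 mm. A picture is of the moment at which its call begins. There is no depth.
- workorder.sign_off(): hands the job in; it is judged then, once.
The state is a dict: "time_s": time; "qpos": joint angles; "joint_velocities": joint speeds; "effort": joint torques, N m; "tool_pos": TCP position; "tool_rot": TCP orientation; "force": force on the tool from outside, world axes, zero at the start; "wrist_torque": the same for the moment, N m; "grip_width": finger opening in m; "grasp_force": force on a finger pad.
Only numpy, scipy, OpenCV 4.12 (cv2) and the standard library are available. Lean on these libraries where they do the work, as an engineer would, in place of code of your own. Each camera call takes 0.05 s, during which the arm holds its last target. There are 200 camera calls.

## Task

Close the sample cell: set the loose blue cap on the cell's neck with its grip bar in line with the two red marks, back it gently anticlockwise until you feel it drop into the start of the thread, then turn it clockwise until it is fully home, and let go. Do not force it against the thread or its stops, and leave everything else on the bench where it is.

Things in the scene. Friction and masses are not known exactly. Their poses are not given: they have to be found in the camera images.
- cell: sample cell, fixed to the bench: aluminium plate 170 x 150 x 8 mm with a white housing 100 x 100 mm on it (top 46 mm above the bench); from it rises an upright steel neck, 40 mm diameter. Origin: centre of the plate's underside, on the neck's axis; z up. Two red marks on the housing's top, either side of the neck, lie along the cell's own x axis.
- neck_top (a point): centre of the neck's chamfered top face, on the neck's axis, 80 mm above the bench. A copper spring contact, 20 mm diameter, stands up 8.5 mm from it; it yields downward from 4 N on and stiffens by 1 N per mm.
- collar (a point): on the neck's axis, 71 mm above the bench, level with the flat lip of the brass two-start thread collar (49 mm diameter) round the neck. Its two entry gaps are half a turn apart; their angle differs each time and is not measured: a cap set on with its bar along the red marks lies 0.2 to 1.4 rad of anticlockwise turn (seen from above) before the nearest.
- cap: loose blue knurled screw cap, 63 mm diameter, 35 mm high, hollow below (53 mm bore, 30 mm deep), about 90 g. Origin: centre of its lower rim, z up; two steel lugs inside, 4 to 8 mm above the rim, on its own x axis (a half turn gives the same cap). It fits over neck and collar with 1 to 2 mm of play. Keep its push on the cell under 50 N in all; a twist over 0.35 N m against a stop exceeds it.
- cap_bar (a point): middle of the upright grip bar on the cap, 49.5 mm above the cap's rim, on its axis. The bar is 52 mm long along the cap's own x axis, 14 mm thick and 29 mm high (35 to 64 mm above the rim), with a white line along its top.
- cap_rim (a point): same point as the cap's origin. Its height: 67 mm with the lugs on the lip (71 mm or more: off-centre, not seated); backed to a gap it drops to about 58.5 mm, onto the spring contact, with 0.35 rad left to a hard wall. Then clockwise the lugs run under the lip and draw it down to 55.5 mm (home) after 0.8 to 1.15 rad; hard stop 0.15 rad further. On the lip, clockwise never engages.
- vial: small clear glass vial with red cap, 30 mm diameter, 65 mm tall, standing; origin under its centre
- dish: shallow round glass dish, 90 mm diameter, 16 mm high; origin under its centre
- spacer: brass spacer ring, 44 mm outside diameter, 6 mm thick, lying flat; origin under its centre
- screwdriver: screwdriver, 150 mm long, lying along its own x
- jar: amber glass jar with white lid, 60 mm diameter, 90 mm tall; origin under its centre
- tweezers: steel tweezers, 120 mm long, lying along their own x
- tray: white six-compartment sample tray, 110 x 150 x 30 mm; origin under its centre
Not all that is in view belongs to the job. Several things have the shape of the cap; the one meant has the colours described above.

How it is judged (in metres and radians):
On the way, in this order (a step that is already met when the one before it is completed fails the run):
1. the cap rests on the thread's lip, on the neck, its bar in line with the red marks within 0.2 rad (horizontal distance between cap and neck_top below 0.004 m and z of cap in the frame of cell between 0.0652 and 0.0688 m and angle between the x axis of cap and the x axis of cell, either way round below 0.2 rad), for 0.2 s.
2. backed, the cap has dropped into the thread's start (origin under 61.5 mm) (horizontal distance between cap and neck_top below 0.004 m and z of cap in the frame of cell below 0.0615 m), for 0.1 s.
At the end, for the whole second after the job is handed in: the cap sits fully home on the neck and stays there by itself: its origin 53.5 to 56.8 mm above the bench, within 4 mm of the neck's axis, upright within 0.06 rad, at rest and released (horizontal distance between cap and neck_top below 0.004 m and z of cap in the frame of cell between 0.0535 and 0.0568 m and angle between cap's own z axis and vertical below 0.06 rad and linear speed of cap below 0.01 m/s and angular speed of cap below 0.1 rad/s); the robot touches nothing.
It fails at once if the cap is forced: its contact force on the cell exceeds 50 N (contact force between cap and cell above 50 N).
It fails at once if the cell is struck by the arm or fingers with more than 15 N (contact force between any of the fingers, the arm and cell above 15 N).
It fails at once if something else on the bench is moved by more than 20 mm (distance of any of vial, dish, spacer, screwdriver, jar, tweezers, tray from where it was at the start of the episode above 0.02 m).
It also fails if it takes over 72 s, if anything falls off the work surface, if the arm or the gripper's body presses on something with over 40 N, if the wrist force passes 120 N, or if a joint passes its speed limit or range.

## Working session

There is one attempt and no reset: what is moved stays moved. The work goes in short steps, Python scripts to look and compute and a tool call to move; the robot and the scene stay as the last step left them, time stands still between calls to the robot, and variables do not carry over. Pictures are saved under pics/ and viewed, at most 10 in all, crops included, and the job is handed in when it is done.

Besides the shell and the picture viewer there is one more tool, called after "Emit:" as name(argument=value, ...), one argument or row to a line, values as JSON. drive_tool: Moves the arm, as the interface text tells. Its arguments: {"type":"object","properties":{"moves":{"type":"array"},"force":{"type":"number"}},"required":["moves"]}

```bash
mkdir -p pics; cat > h.py <<'E'
import numpy as np, cv2
from cell import sensors, vision, workorder, env
def shot(n,f):
    c=vision.read_camera(n); cv2.imwrite('pics/'+f,c['image'][:,:,::-1]); np.save('pics/'+f[:-4]+'.npy',c,allow_pickle=True); return c
def load(f): return np.load('pics/'+f+'.npy',allow_pickle=True).item()
def ray(c,u,v,z):
    R=np.array(c['R']);t=np.array(c['t']);o=-R.T@t
    d=R.T@np.array([(u-c['cx'])/c['fx'],(v-c['cy'])/c['fy'],1.]); return o+d*(z-o[2])/d[2]
def proj(c,X):
    p=np.array(c['R'])@np.array(X)+np.array(c['t']); return c['fx']*p[0]/p[2]+c['cx'],c['fy']*p[1]/p[2]+c['cy']
E
python3 - <<'E'
from h import *
a=shot('top','top1.png');b=shot('side','side1.png')
for c in(a,b):print(c['fx'],c['cx'],c['cy'],np.round(c['R'],3).tolist(),np.round(-np.array(c['R']).T@c['t'],3))
o=sensors.get_obs();print(o)
E
```

```text
398.7721743540682 281.53722446960717 210.83012624674345 [[-0.012, -1.0, -0.015], [-0.984, 0.015, -0.176], [0.176, 0.013, -0.984]] [ 0.398 -0.082  1.037]
419.54008936493443 276.7778986528361 203.80810624076827 [[0.937, -0.348, 0.003], [-0.242, -0.657, -0.715], [0.251, 0.669, -0.7]] [ 0.294 -0.781  0.814]
{'time_s': 0.1, 'qpos': array([75.12158584, 18.43573799, -4.01618172, 83.16897278,  1.29491853,
       78.54186039, -3.2588383 ]), 'joint_velocities': array([-0.0293669 , -0.17320969,  0.04857962, -0.17100042,  0.00034549,
       -0.0554566 , -0.06491192]), 'effort': array([-3.28323868e-04, -4.92570162e+01, -4.05758740e-01, -3.13398314e+01,
       -6.40928792e-02,  3.96072585e-02,  7.96867016e-05]), 'tool_pos': array([ 0.17556582, -0.62532441,  0.22955119]), 'tool_rot': array([-1.79898662e+02,  5.27364195e-03,  1.56897994e+01]), 'force': array([-1.00866534, -0.89329023, -0.23600949]), 'wrist_torque': array([ 0.00504455, -0.004682  , -0.02292795]), 'grasp_force': 0.0, 'grip_width': 0.08713693329451945}
```

View pics/top1.png

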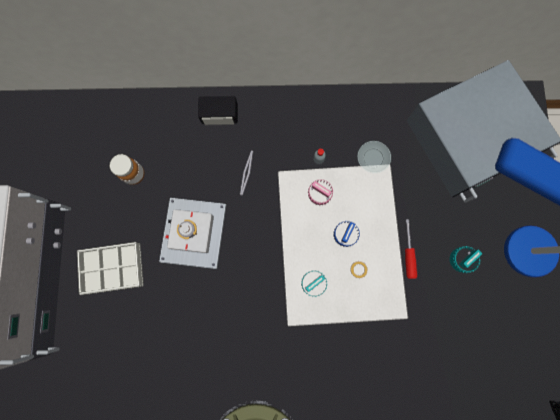

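View pics/side1.png

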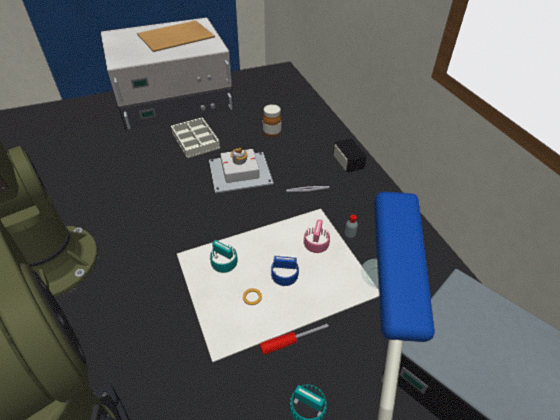

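Top view: the cap shapes are pink (320,192), blue (346,234), teal (314,284) and teal (467,259). Only the one at (346,234) is blue with a white line on its bar. The cell is at (190,231), with its red marks near (191,214) and (186,247). I'll confirm with a crop and measure.

```bash
python3 - <<'E'
from h import *
c=load('top1');s=load('side1')
print('tcp px',proj(c,[.176,-.626,.231]),proj(s,[.176,-.626,.231]))
im=c['image'];si=s['image']
A=cv2.resize(im[205:265,315:380,::-1],(390,360),interpolation=cv2.INTER_CUBIC)
B=cv2.resize(im[192:272,155:232,::-1],(390,360),interpolation=cv2.INTER_CUBIC)
C=cv2.resize(si[245:290,262:308,::-1],(390,220),interpolation=cv2.INTER_CUBIC)
D=cv2.resize(si[140:195,205:277,::-1],(390,220),interpolation=cv2.INTER_CUBIC)
cv2.imwrite('pics/crop1.png',np.vstack([np.hstack([A,B]),np.hstack([C,D])]))
hsv=cv2.cvtColor(im,cv2.COLOR_RGB2HSV)
def roi(m,x0,y0,x1,y1):
    k=np.zeros_like(m);k[y0:y1,x0:x1]=m[y0:y1,x0:x1];return k
red=roi(((hsv[...,0]<8)|(hsv[...,0]>172)).astype(np.uint8)*(hsv[...,1]>120)*(hsv[...,2]>90),155,190,232,272).astype(np.uint8)
n,l,st,ce=cv2.connectedComponentsWithStats(red)
for i in range(1,n):print('red',ce[i],st[i,4],ray(c,*ce[i],.046))
bl=roi(((hsv[...,0]>100)&(hsv[...,0]<130)&(hsv[...,1]>110)).astype(np.uint8),325,212,370,260)
n,l,st,ce=cv2.connectedComponentsWithStats(bl)
for i in range(1,n):
  if st[i,4]>20:
    pts=cv2.findContours((l==i).astype(np.uint8),cv2.RETR_EXTERNAL,cv2.CHAIN_APPROX_NONE)[0][0]
    print('blue',ce[i],st[i],cv2.minEnclosingCircle(pts))
wh=roi(((hsv[...,1]<90)&(hsv[...,2]>140)).astype(np.uint8),338,224,355,246)
n,l,st,ce=cv2.connectedComponentsWithStats(wh)
for i in range(1,n):
  if st[i,4]>3:
    p=np.argwhere(l==i)[:,::-1];P=np.array([ray(c,*q,.064) for q in p])
    w,V=np.linalg.eigh(np.cov(P[:,:2].T));print('white',ce[i],st[i],P.mean(0),V[:,1],np.ptp(P@np.r_[V[:,1],0]),np.degrees(np.arctan2(V[1,1],V[0,1])))
E
```

```text
tcp px (np.float64(579.8290448407547), np.float64(399.0826412999246)) (np.float64(131.8947849878966), np.float64(502.9821175717447))
red [191.2 214.2] 5 [0.57062555 0.15942643 0.046     ]
red [166.83333333 236.16666667] 6 [0.51564646 0.21920526 0.046     ]
red [186.2 246.2] 5 [0.48980138 0.16970905 0.046     ]
blue [347.64179104 232.05970149] [342 222  13  20  67] ((347.4130554199219, 231.67391967773438), 10.317605018615723)
blue [337.56521739 239.82608696] [334 232  12  14  23] ((339.5, 238.5), 8.514793395996094)
white [345.60851064 234.65531915] [338 224  17  22 235] [ 0.51104365 -0.22547608  0.064     ] [-0.87208231 -0.48935923] 0.06358372148734825 -150.7015258653141
white [348.61764706 231.29411765] [345 224   8  16  34] [ 0.51918567 -0.23318868  0.064     ] [-0.90131756  0.43315893] 0.040153562110995855 154.33179851552902
```

View pics/crop1.png

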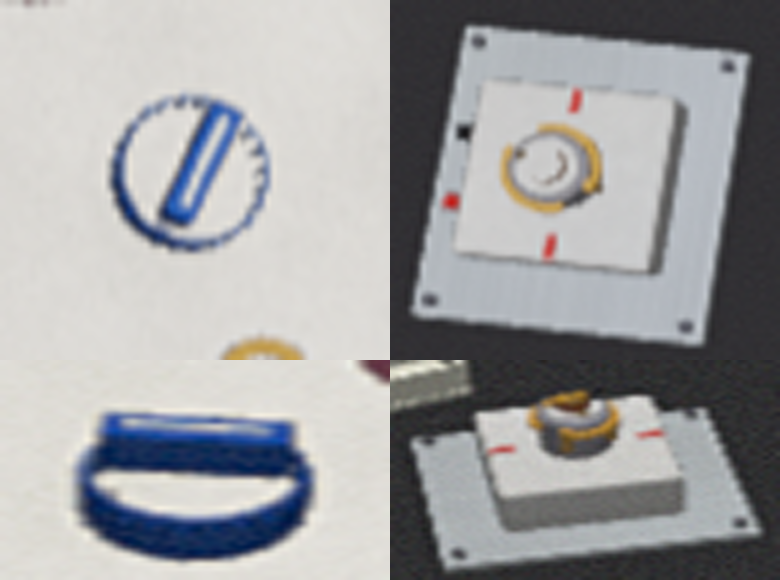

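The crop shows the blue cap with a white-lined blue bar at top px (348.6,231.3), giving (0.519,-0.233) with the bar at 154°. The cell's marks are at (191,214) and (186,246), giving a centre of about (0.530,0.165), x axis yaw about -7°, and 81 mm spacing. All of this is within reach. I'll move above the cap, taking the bar with tool yaw 154° because that keeps the last joint in range for the later turns.

Emit:
drive_tool(
  moves=[
    {"x":437,"y":-285,"z":0,"rz":-2.42,"fingers":-1},
    {"x":437,"y":-285,"z":0,"rz":-2.42,"fingers":-1},
    {"x":437,"y":-285,"z":0,"rz":-2.42,"fingers":-1},
    {"x":437,"y":-285,"z":0,"rz":-2.42,"fingers":-1},
    {"x":437,"y":-285,"z":0,"rz":-2.42,"fingers":-1},
    {"x":437,"y":-285,"z":0,"rz":-2.42,"fingers":-1},
    {"x":437,"y":-285,"z":0,"rz":-2.42,"fingers":-1},
    {"x":437,"y":-285,"z":0,"rz":-2.42,"fingers":-1},
    {"x":437,"y":-285,"z":0,"rz":-2.42,"fingers":-1},
    {"x":437,"y":-285,"z":0,"rz":-2.42,"fingers":-1},
    {"x":437,"y":-285,"z":0,"rz":-2.42,"fingers":-1},
    {"x":437,"y":-285,"z":0,"rz":-2.42,"fingers":-1},
    {"x":437,"y":-285,"z":0,"rz":-2.42,"fingers":-1},
    {"x":437,"y":-285,"z":0,"rz":-2.42,"fingers":-1},
    {"x":437,"y":-285,"z":0,"rz":-2.42,"fingers":-1},
    {"x":437,"y":-285,"z":0,"rz":-2.42,"fingers":-1},
  ],
)

```text
invalid input at $.moves[0]: expected keys x, y, z, rx, ry, rz, fingers
```

```bash
python3 - <<'E'
from h import *
c=shot('wrist','w1.png');o=sensors.get_obs()
print(o['time_s'],o['qpos'],o['tool_pos'],o['tool_rot'],proj(c,[.519,-.233,.064]),c['fx'])
E
```

```text
0.15 [75.12027074 18.42915764 -4.01414969 83.16068786  1.29501074 78.53973952
 -3.26060317] [ 0.17558338 -0.62540585  0.22969807] [-1.79915627e+02  5.54795161e-03  1.56872553e+01] (np.float64(-167.20900094947507), np.float64(-465.4940866534437)) 333.2348124192013
```

View pics/w1.png

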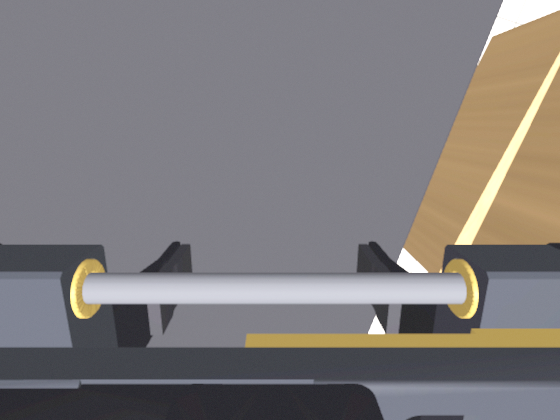

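The move was refused because every row needs all the keys. The picture shows only the gripper at the start pose, with the floor behind. Resending with all keys.

Emit:
drive_tool(
  moves=[
    {"x":437,"y":-285,"z":0,"rx":0,"ry":0,"rz":-2.42,"fingers":-1},
    {"x":437,"y":-285,"z":0,"rx":0,"ry":0,"rz":-2.42,"fingers":-1},
    {"x":437,"y":-285,"z":0,"rx":0,"ry":0,"rz":-2.42,"fingers":-1},
    {"x":437,"y":-285,"z":0,"rx":0,"ry":0,"rz":-2.42,"fingers":-1},
    {"x":437,"y":-285,"z":0,"rx":0,"ry":0,"rz":-2.42,"fingers":-1},
    {"x":437,"y":-285,"z":0,"rx":0,"ry":0,"rz":-2.42,"fingers":-1},
    {"x":437,"y":-285,"z":0,"rx":0,"ry":0,"rz":-2.42,"fingers":-1},
    {"x":437,"y":-285,"z":0,"rx":0,"ry":0,"rz":-2.42,"fingers":-1},
    {"x":437,"y":-285,"z":0,"rx":0,"ry":0,"rz":-2.42,"fingers":-1},
    {"x":437,"y":-285,"z":0,"rx":0,"ry":0,"rz":-2.42,"fingers":-1},
    {"x":437,"y":-285,"z":0,"rx":0,"ry":0,"rz":-2.42,"fingers":-1},
    {"x":437,"y":-285,"z":0,"rx":0,"ry":0,"rz":-2.42,"fingers":-1},
    {"x":437,"y":-285,"z":0,"rx":0,"ry":0,"rz":-2.42,"fingers":-1},
    {"x":437,"y":-285,"z":0,"rx":0,"ry":0,"rz":-2.42,"fingers":-1},
    {"x":437,"y":-285,"z":0,"rx":0,"ry":0,"rz":-2.42,"fingers":-1},
    {"x":437,"y":-285,"z":0,"rx":0,"ry":0,"rz":-2.42,"fingers":-1},
  ],
)

```text
time_s: 2.15
tool_pos: [0.5193, -0.2333, 0.2305]
tool_rot: [-180.0, -0.0, 154.3]
force: [0.3, -0.4, -0.4]
grip_width: 0.0873
grasp_force: 0.0
```

```bash
python3 - <<'E'
from h import *
c=shot('wrist','w2.png');o=sensors.get_obs()
print(o['time_s'],o['qpos'],o['tool_pos'],o['tool_rot'],proj(c,[.519,-.233,.064]),c['fx'])
E
```

```text
2.2 [ 53.58993822  11.43440054 -36.42792661  93.86309353   6.94605287
  76.98707638  80.41590323] [ 0.51938956 -0.23325267  0.23053735] [-1.79993731e+02  3.61108725e-04  1.54278173e+02] (np.float64(273.6722504654046), np.float64(195.5499614717293)) 333.2348124192013
```

View pics/w2.png

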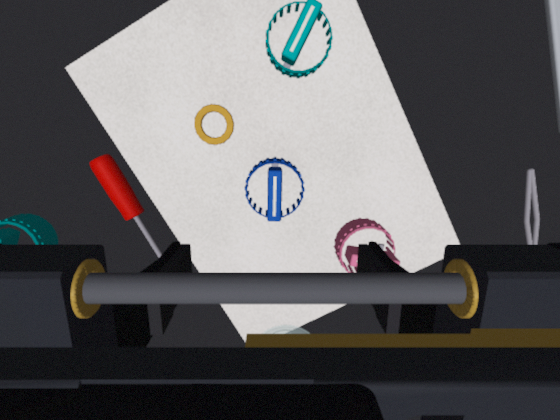

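The wrist view shows the blue cap at (274,190), with its bar vertical in the picture and centred near (274.5,194), so it is aligned. Measuring it.

```bash
cat >> h.py <<'E'
def bar(c,x0,y0,x1,y1,z):
    im=c['image'];hsv=cv2.cvtColor(im,cv2.COLOR_RGB2HSV)
    m=np.zeros(im.shape[:2],np.uint8);k=((hsv[...,0]>100)&(hsv[...,0]<130)&(hsv[...,1]>110)).astype(np.uint8)
    m[y0:y1,x0:x1]=k[y0:y1,x0:x1]
    cs=cv2.findContours(m,cv2.RETR_EXTERNAL,cv2.CHAIN_APPROX_NONE)[0]
    for q in sorted(cs,key=cv2.contourArea)[::-1][:2]:
        r=cv2.minAreaRect(q);b=cv2.boxPoints(r);P=np.array([ray(c,*p,z)[:2] for p in b])
        e=[P[1]-P[0],P[2]-P[1]];L=max(e,key=np.linalg.norm)
        print(r,P.mean(0),[round(np.linalg.norm(v),4) for v in e],np.degrees(np.arctan2(L[1],L[0])))
E
python3 - <<'E'
from h import *
c=load('w2')
bar(c,262,165,288,224,.064)
hsv=cv2.cvtColor(c['image'],cv2.COLOR_RGB2HSV)
m=((hsv[...,1]<70)&(hsv[...,2]>130)).astype(np.uint8); k=np.zeros_like(m);k[165:224,262:288]=m[165:224,262:288]
n,l,st,ce=cv2.connectedComponentsWithStats(k)
for i in range(1,n):
  if st[i,4]>15: print(ce[i],st[i],ray(c,*ce[i],.064))
E
```

```text
((274.5, 193.5), (53.0, 17.0), 90.0) [ 0.51800276 -0.23161463] [np.float64(0.0164), np.float64(0.0532)] -25.364678053953476
((262.0, 165.0), (0.0, 0.0), 0.0) [ 0.48709593 -0.23004497] [np.float64(0.0), np.float64(0.0)] 0.0
[274.6747449  194.01020408] [262 165  26  59 784] [ 0.51803484 -0.23143952  0.064     ]
[274.28378378 194.85810811] [272 176   5  41 148] [ 0.51863493 -0.23215568  0.064     ]
```

Emit:
drive_tool(
  force=25,
  moves=[
    {"x":1,"y":0.7,"z":50,"rx":0,"ry":0,"rz":0,"fingers":-1},
    {"x":1,"y":0.7,"z":90,"rx":0,"ry":0,"rz":0,"fingers":-1},
    {"x":1,"y":0.7,"z":130,"rx":0,"ry":0,"rz":0,"fingers":-0.5},
    {"x":1,"y":0.7,"z":160,"rx":0,"ry":0,"rz":0,"fingers":-0.2},
    {"x":1,"y":0.7,"z":175,"rx":0,"ry":0,"rz":0,"fingers":0.1},
    {"x":1,"y":0.7,"z":182,"rx":0,"ry":0,"rz":0,"fingers":0.3},
    {"x":1,"y":0.7,"z":184,"rx":0,"ry":0,"rz":0,"fingers":0.4},
    {"x":1,"y":0.7,"z":184,"rx":0,"ry":0,"rz":0,"fingers":1},
    {"x":1,"y":0.7,"z":184,"rx":0,"ry":0,"rz":0,"fingers":1},
    {"x":1,"y":0.7,"z":184,"rx":0,"ry":0,"rz":0,"fingers":1},
    {"x":1,"y":0.7,"z":184,"rx":0,"ry":0,"rz":0,"fingers":1},
    {"x":1,"y":0.7,"z":184,"rx":0,"ry":0,"rz":0,"fingers":1},
  ],
)

```text
time_s: 3.7
tool_pos: [0.519, -0.2325, 0.0469]
tool_rot: [-180.0, 0.0, 154.3]
force: [-1.2, -0.2, 2.2]
grip_width: 0.014
grasp_force: 24.9
```

Gripped (opening 14.0 mm), so TCP to rim is 46.9 mm. I'll lift, carry it, and stop 80 mm short of the cell to look.

Emit:
drive_tool(
  moves=[
    {"x":0,"y":0,"z":-50,"rx":0,"ry":0,"rz":0,"fingers":1},
    {"x":0,"y":0,"z":-100,"rx":0,"ry":0,"rz":0,"fingers":1},
    {"x":0,"y":20,"z":-150,"rx":0,"ry":0,"rz":0,"fingers":1},
    {"x":10,"y":60,"z":-180,"rx":0,"ry":0,"rz":-0.05,"fingers":1},
    {"x":20,"y":105,"z":-184,"rx":0,"ry":0,"rz":-0.1,"fingers":1},
    {"x":30,"y":150,"z":-184,"rx":0,"ry":0,"rz":-0.15,"fingers":1},
    {"x":40,"y":195,"z":-184,"rx":0,"ry":0,"rz":-0.2,"fingers":1},
    {"x":50,"y":240,"z":-184,"rx":0,"ry":0,"rz":-0.25,"fingers":1},
    {"x":60,"y":285,"z":-184,"rx":0,"ry":0,"rz":-0.3,"fingers":1},
    {"x":70,"y":325,"z":-184,"rx":0,"ry":0,"rz":-0.32,"fingers":1},
    {"x":80,"y":350,"z":-184,"rx":0,"ry":0,"rz":-0.32,"fingers":1},
    {"x":83,"y":363,"z":-184,"rx":0,"ry":0,"rz":-0.32,"fingers":1},
    {"x":83,"y":363,"z":-184,"rx":0,"ry":0,"rz":-0.32,"fingers":1},
    {"x":83,"y":363,"z":-184,"rx":0,"ry":0,"rz":-0.32,"fingers":1},
  ],
)

```text
time_s: 5.45
tool_pos: [0.6014, 0.129, 0.2303]
tool_rot: [-179.9, -0.0, 172.6]
force: [0.6, 0.4, -1.3]
grip_width: 0.0139
grasp_force: 24.9
```

```bash
python3 - <<'E'
from h import *
c=shot('wrist','w3.png');o=sensors.get_obs()
print(o['time_s'],o['qpos'],o['tool_pos'],o['tool_rot'],o['force'],proj(c,[.530,.165,.08]))
E
```

```text
5.5 [ 24.19123017  20.59595865 -49.08697498  87.07861562  15.74516688
  79.5373037   56.57691606] [0.60139265 0.12890646 0.23031914] [-1.79926801e+02 -6.11140548e-03  1.72534846e+02] [ 0.7142588  -0.53828931 -0.2533074 ] (np.float64(303.87357485522017), np.float64(115.87852944596186))
```

View pics/w3.png

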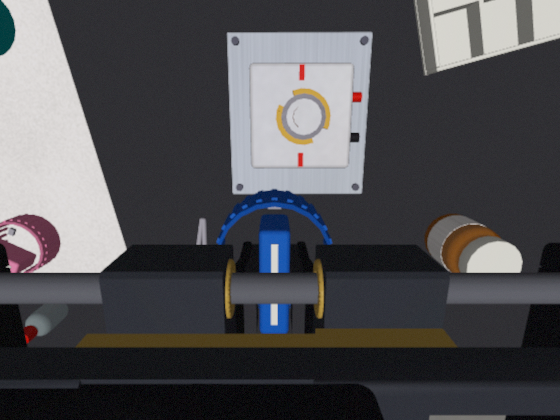

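The wrist view shows the cell squarely: neck at (303,117), red marks at (302,73) and (301,159), and the held cap's bar at (274,275). Measuring the neck and marks.

```bash
python3 - <<'E'
from h import *
c=load('w3');im=c['image'];hsv=cv2.cvtColor(im,cv2.COLOR_RGB2HSV)
red=(((hsv[...,0]<8)|(hsv[...,0]>172))&(hsv[...,1]>120)&(hsv[...,2]>90)).astype(np.uint8)
k=np.zeros_like(red);k[50:180,280:325]=red[50:180,280:325]
n,l,st,ce=cv2.connectedComponentsWithStats(k);M=[]
for i in range(1,n):
  if st[i,4]>8: M.append(ray(c,*ce[i],.046)[:2]);print('mark',ce[i],st[i,4],M[-1])
d=M[0]-M[1];print('mid',(M[0]+M[1])/2,np.linalg.norm(d),np.degrees(np.arctan2(d[1],d[0])))
g=((hsv[...,0]>10)&(hsv[...,0]<30)&(hsv[...,1]>110)).astype(np.uint8);k=np.zeros_like(g);k[80:152,268:338]=g[80:152,268:338]
pts=np.argwhere(k)[:,::-1].astype(np.float32);print('collar',len(pts),cv2.minEnclosingCircle(pts));
cc,r=cv2.minEnclosingCircle(pts);print(ray(c,*cc,.071),2*r*np.linalg.norm(ray(c,*cc,.071)-ray(c,cc[0]+1,cc[1],.071)))
def q(m):
    k=np.zeros(m.shape,np.uint8);k[55:175,240:360]=m[55:175,240:360]
    return max(cv2.findContours(k,cv2.RETR_EXTERNAL,cv2.CHAIN_APPROX_NONE)[0],key=cv2.contourArea)
w=q((hsv[...,1]<25)&(hsv[...,2]>195));r=cv2.minAreaRect(w);B=[ray(c,*p,.046)[:2] for p in cv2.boxPoints(r)]
e=B[1]-B[0];f=B[2]-B[1];print('housing',r,np.mean(B,0),np.linalg.norm(e),np.linalg.norm(f),np.degrees(np.arctan2(e[1],e[0])))
E
```

```text
mark [301.5  72. ] 60 [0.48985399 0.16999608]
mark [299.70909091 158.94545455] 55 [0.57085672 0.1593177 ]
mid [0.53035535 0.16465689] 0.08170355038943186 172.49015188998487
collar 510 ((302.5, 116.0), 27.771488189697266)
[0.52989943 0.16453873 0.071     ] 0.0502438614965072
housing ((301.5, 114.99998474121094), (98.99998474121094, 99.99998474121094), -0.0) [0.53045569 0.16554891] 0.09396127181820467 0.09314624962547195 171.5527518047982
```

Neck axis is at (0.530,0.1646) and the marks' yaw is 172.5°. Mark spacing of 81.7 mm and collar diameter of 50 mm both agree with the given sizes. Moving over it and part way down.

Emit:
drive_tool(
  moves=[
    {"x":30,"y":10,"z":0,"rx":0,"ry":0,"rz":0,"fingers":1},
    {"x":55,"y":19,"z":0,"rx":0,"ry":0,"rz":0,"fingers":1},
    {"x":70,"y":24,"z":10,"rx":0,"ry":0,"rz":0,"fingers":1},
    {"x":75,"y":26,"z":40,"rx":0,"ry":0,"rz":0,"fingers":1},
    {"x":75,"y":26,"z":65,"rx":0,"ry":0,"rz":0,"fingers":1},
    {"x":75,"y":26,"z":80,"rx":0,"ry":0,"rz":0,"fingers":1},
    {"x":75,"y":26,"z":90,"rx":0,"ry":0,"rz":0,"fingers":1},
    {"x":75,"y":26,"z":98,"rx":0,"ry":0,"rz":0,"fingers":1},
    {"x":75,"y":26,"z":103,"rx":0,"ry":0,"rz":0,"fingers":1},
    {"x":75,"y":26,"z":106,"rx":0,"ry":0,"rz":0,"fingers":1},
    {"x":75,"y":26,"z":106,"rx":0,"ry":0,"rz":0,"fingers":1},
    {"x":75,"y":26,"z":106,"rx":0,"ry":0,"rz":0,"fingers":1},
  ],
)

```text
time_s: 7.0
tool_pos: [0.5303, 0.1664, 0.1248]
tool_rot: [180.0, 0.0, 172.7]
force: [-0.5, 0.6, -1.6]
grip_width: 0.0135
grasp_force: 24.9
```

```bash
python3 - <<'E'
from h import *
c=shot('side','s2.png');o=sensors.get_obs()
print(o['time_s'],o['qpos'],o['tool_pos'],o['tool_rot'],o['force'],o['wrist_torque'],proj(c,[.530,.165,.08]))
u,v=map(int,proj(c,[.53,.165,.08]))
cv2.imwrite('pics/s2c.png',cv2.resize(c['image'][v-50:v+50,u-65:u+65,::-1],(780,600),interpolation=cv2.INTER_CUBIC))
E
```

```text
7.05 [ 23.48290984  18.00453254 -50.55238787 102.79939589  15.12813445
  66.26240133  50.82546199] [0.53023373 0.16639141 0.12480745] [1.79997980e+02 2.65987967e-02 1.72682448e+02] [ 0.26456419  0.16877105 -1.09759441] [ 0.1109418  -0.07234387  0.00631678] (np.float64(238.31491445026697), np.float64(150.40507321031993))
```

View pics/s2c.png

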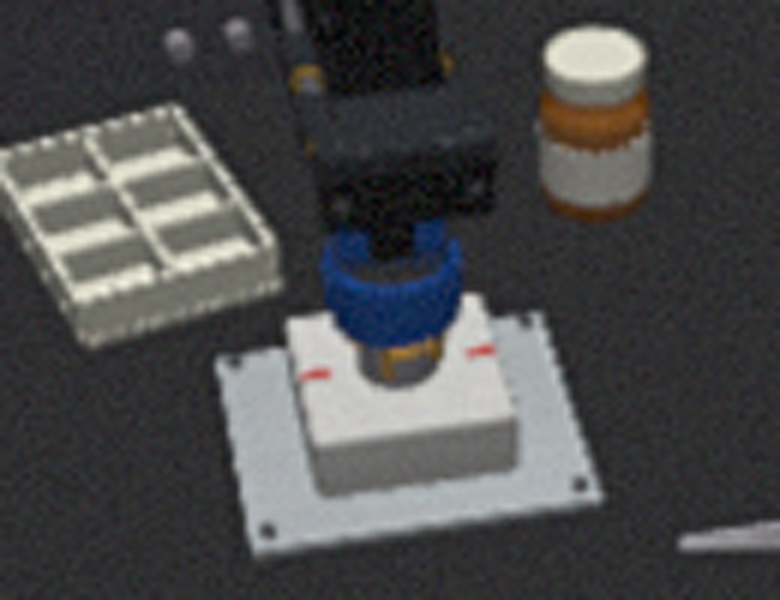

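The side crop shows the cap just above the neck. The neck is near crop x 400 and the cap near 392, so it may be off by a couple of mm. I'll check in numbers before lowering it.

```bash
cat >> h.py <<'E'
def sidecheck(c,tcp):
    im=c['image'];hsv=cv2.cvtColor(im,cv2.COLOR_RGB2HSV)
    red=(((hsv[...,0]<8)|(hsv[...,0]>172))&(hsv[...,1]>100)&(hsv[...,2]>90)).astype(np.uint8)
    k=np.zeros_like(red);k[145:175,215:262]=red[145:175,215:262]
    n,l,st,ce=cv2.connectedComponentsWithStats(k)
    for i in range(1,n): print('mark',ce[i],st[i,4])
    for p in([.4899,.17,.046],[.5709,.1593,.046]): print(' pred',proj(c,p))
    bl=((hsv[...,0]>100)&(hsv[...,0]<130)&(hsv[...,1]>110)).astype(np.uint8)
    k=np.zeros_like(bl);k[130:175,215:262]=bl[130:175,215:262]
    q=max(cv2.findContours(k,cv2.RETR_EXTERNAL,cv2.CHAIN_APPROX_NONE)[0],key=cv2.contourArea)
    print('cap',cv2.boundingRect(q),cv2.minAreaRect(q))
    for v in range(148,160,2): 
        u=np.where(k[v])[0]
        if len(u): print(v,u.min(),u.max(),(u.min()+u.max())/2)
    print('tcp axis pred',proj(c,[tcp[0],tcp[1],tcp[2]-.03]),'px/m',[proj(c,[tcp[0]+.01,tcp[1],tcp[2]-.03])[0],proj(c,[tcp[0],tcp[1]+.01,tcp[2]-.03])[0]])
E
python3 - <<'E'
from h import *
sidecheck(load('s2'),[.5303,.1664,.1248])
E
```

```text
mark [253. 158.] 3
mark [225.5 162. ] 4
 pred (np.float64(225.32130344998487), np.float64(161.6888429450487))
 pred (np.float64(252.91375064786934), np.float64(157.87309945391937))
cap (226, 136, 24, 22) ((237.747802734375, 146.71682739257812), (20.554370880126953, 23.348169326782227), 86.18592071533203)
148 227 249 238.0
150 227 248 237.5
152 229 248 238.5
154 230 246 238.0
156 232 243 237.5
tcp axis pred (np.float64(237.95699549370482), np.float64(145.9308504449777)) px/m [np.float64(241.31925265471077), np.float64(236.9579273509736)]
```

The cap's column is 238.0 against a prediction of 237.96, and both marks match, so the poses agree. Correcting by 1.9 mm and lowering nearly to the lip.

Emit:
drive_tool(
  moves=[
    {"x":-0.5,"y":-1.9,"z":0,"rx":0,"ry":0,"rz":0,"fingers":1},
    {"x":-0.5,"y":-1.9,"z":0,"rx":0,"ry":0,"rz":0,"fingers":1},
    {"x":-0.5,"y":-1.9,"z":3,"rx":0,"ry":0,"rz":0,"fingers":1},
    {"x":-0.5,"y":-1.9,"z":6,"rx":0,"ry":0,"rz":0,"fingers":1},
    {"x":-0.5,"y":-1.9,"z":8,"rx":0,"ry":0,"rz":0,"fingers":1},
    {"x":-0.5,"y":-1.9,"z":9.5,"rx":0,"ry":0,"rz":0,"fingers":1},
    {"x":-0.5,"y":-1.9,"z":10.5,"rx":0,"ry":0,"rz":0,"fingers":1},
    {"x":-0.5,"y":-1.9,"z":10.5,"rx":0,"ry":0,"rz":0,"fingers":1},
    {"x":-0.5,"y":-1.9,"z":10.5,"rx":0,"ry":0,"rz":0,"fingers":1},
  ],
)

```text
time_s: 8.18
tool_pos: [0.5303, 0.1643, 0.114]
tool_rot: [-180.0, 0.0, 172.7]
force: [1.0, -0.1, 0.2]
grip_width: 0.0136
grasp_force: 24.9
```

Emit:
drive_tool(
  moves=[
    {"x":0,"y":0,"z":0.5,"rx":0,"ry":0,"rz":0,"fingers":1},
    {"x":0,"y":0,"z":1,"rx":0,"ry":0,"rz":0,"fingers":1},
    {"x":0,"y":0,"z":1,"rx":0,"ry":0,"rz":0,"fingers":1},
  ],
)

```text
time_s: 8.55
tool_pos: [0.5305, 0.1644, 0.1138]
tool_rot: [-180.0, 0.0, 172.7]
force: [-1.9, -0.5, 5.0]
grip_width: 0.0135
grasp_force: 24.9
```

The lugs are on the lip: rim about 66.9 mm with 5 N of push. Next I'll back anticlockwise (rz negative) in small steps under that light push.

Emit:
drive_tool(
  moves=[
    {"x":0,"y":0,"z":0,"rx":0,"ry":0,"rz":0,"fingers":1},
    {"x":0,"y":0,"z":0,"rx":0,"ry":0,"rz":-0.03,"fingers":1},
    {"x":0,"y":0,"z":0,"rx":0,"ry":0,"rz":-0.06,"fingers":1},
    {"x":0,"y":0,"z":0,"rx":0,"ry":0,"rz":-0.1,"fingers":1},
    {"x":0,"y":0,"z":0,"rx":0,"ry":0,"rz":-0.14,"fingers":1},
    {"x":0,"y":0,"z":0,"rx":0,"ry":0,"rz":-0.18,"fingers":1},
    {"x":0,"y":0,"z":0,"rx":0,"ry":0,"rz":-0.18,"fingers":1},
  ],
)

```text
time_s: 9.43
tool_pos: [0.5308, 0.1652, 0.1138]
tool_rot: [179.9, 0.1, -176.9]
force: [-0.1, -0.7, 4.9]
grip_width: 0.0137
grasp_force: 24.9
```

Emit:
drive_tool(
  moves=[
    {"x":0,"y":0,"z":0,"rx":0,"ry":0,"rz":-0.04,"fingers":1},
    {"x":0,"y":0,"z":0,"rx":0,"ry":0,"rz":-0.08,"fingers":1},
    {"x":0,"y":0,"z":0,"rx":0,"ry":0,"rz":-0.12,"fingers":1},
    {"x":0,"y":0,"z":0,"rx":0,"ry":0,"rz":-0.16,"fingers":1},
    {"x":0,"y":0,"z":0,"rx":0,"ry":0,"rz":-0.16,"fingers":1},
  ],
)

```text
time_s: 10.05
tool_pos: [0.5306, 0.1653, 0.1138]
tool_rot: [179.9, 0.1, -167.7]
force: [-0.6, 0.7, 5.9]
grip_width: 0.0141
grasp_force: 24.9
```

Emit:
drive_tool(
  moves=[
    {"x":0,"y":0,"z":0,"rx":0,"ry":0,"rz":-0.04,"fingers":1},
    {"x":0,"y":0,"z":0,"rx":0,"ry":0,"rz":-0.08,"fingers":1},
    {"x":0,"y":0,"z":0,"rx":0,"ry":0,"rz":-0.12,"fingers":1},
    {"x":0,"y":0,"z":0,"rx":0,"ry":0,"rz":-0.16,"fingers":1},
    {"x":0,"y":0,"z":0,"rx":0,"ry":0,"rz":-0.16,"fingers":1},
  ],
)

```text
time_s: 10.68
tool_pos: [0.5306, 0.1651, 0.1137]
tool_rot: [180.0, 0.1, -158.6]
force: [-1.1, 0.8, 4.6]
grip_width: 0.0137
grasp_force: 24.9
```

Emit:
drive_tool(
  moves=[
    {"x":0,"y":0,"z":0,"rx":0,"ry":0,"rz":-0.04,"fingers":1},
    {"x":0,"y":0,"z":0,"rx":0,"ry":0,"rz":-0.08,"fingers":1},
    {"x":0,"y":0,"z":0,"rx":0,"ry":0,"rz":-0.12,"fingers":1},
    {"x":0,"y":0,"z":0,"rx":0,"ry":0,"rz":-0.16,"fingers":1},
    {"x":0,"y":0,"z":0,"rx":0,"ry":0,"rz":-0.16,"fingers":1},
  ],
)

```text
time_s: 11.3
tool_pos: [0.5299, 0.1633, 0.1121]
tool_rot: [-180.0, -0.1, -149.5]
force: [-0.5, 0.5, -0.9]
grip_width: 0.0135
grasp_force: 24.9
```

Force is gone and z fell: the lugs are over the gap after about 0.55 to 0.65 rad. Lowering to follow the drop, with a small re-centring.

Emit:
drive_tool(
  moves=[
    {"x":-0.6,"y":1,"z":1,"rx":0,"ry":0,"rz":0,"fingers":1},
    {"x":-0.6,"y":1,"z":2,"rx":0,"ry":0,"rz":0,"fingers":1},
    {"x":-0.6,"y":1,"z":3,"rx":0,"ry":0,"rz":0,"fingers":1},
    {"x":-0.6,"y":1,"z":3,"rx":0,"ry":0,"rz":0,"fingers":1},
  ],
)

```text
time_s: 11.8
tool_pos: [0.5303, 0.1653, 0.1098]
tool_rot: [-180.0, -0.0, -149.5]
force: [0.3, -1.4, -0.2]
grip_width: 0.0139
grasp_force: 24.9
```

Emit:
drive_tool(
  moves=[
    {"x":0,"y":0,"z":1.5,"rx":0,"ry":0,"rz":0,"fingers":1},
    {"x":0,"y":0,"z":3,"rx":0,"ry":0,"rz":0,"fingers":1},
    {"x":0,"y":0,"z":4,"rx":0,"ry":0,"rz":0,"fingers":1},
    {"x":0,"y":0,"z":4.5,"rx":0,"ry":0,"rz":0,"fingers":1},
    {"x":0,"y":0,"z":4.5,"rx":0,"ry":0,"rz":0,"fingers":1},
  ],
)

```text
time_s: 12.42
tool_pos: [0.5302, 0.1656, 0.1055]
tool_rot: [180.0, -0.0, -149.5]
force: [-0.9, -0.3, -0.3]
grip_width: 0.0139
grasp_force: 24.9
```

The rim is at about 58.6 mm with no load, so it has dropped in. Now turning clockwise (rz positive), following the thread down and watching the forces.

Emit:
drive_tool(
  moves=[
    {"x":0,"y":0,"z":0.5,"rx":0,"ry":0,"rz":0.04,"fingers":1},
    {"x":0,"y":0,"z":0.6,"rx":0,"ry":0,"rz":0.08,"fingers":1},
    {"x":0,"y":0,"z":0.7,"rx":0,"ry":0,"rz":0.12,"fingers":1},
    {"x":0,"y":0,"z":0.8,"rx":0,"ry":0,"rz":0.16,"fingers":1},
    {"x":0,"y":0,"z":0.9,"rx":0,"ry":0,"rz":0.2,"fingers":1},
    {"x":0,"y":0,"z":1,"rx":0,"ry":0,"rz":0.24,"fingers":1},
    {"x":0,"y":0,"z":1,"rx":0,"ry":0,"rz":0.24,"fingers":1},
  ],
)

```text
time_s: 13.3
tool_pos: [0.5305, 0.1655, 0.1046]
tool_rot: [-180.0, 0.0, -163.3]
force: [-2.9, -1.7, 4.5]
grip_width: 0.0138
grasp_force: 24.9
```

```bash
python3 - <<'E'
from h import *
o=sensors.get_obs();print(o['qpos'],o['force'],o['wrist_torque'],o['tool_pos'],o['tool_rot'])
E
```

```text
[ 26.03577748  20.78763048 -54.09479642 103.84796852  18.54660403
  64.78286769  72.36670054] [-2.88089316 -1.72776369  4.53377996] [-0.20404925  0.20154983 -0.03759719] [0.53051181 0.16547571 0.10461073] [-1.79985184e+02  1.80760009e-02 -1.63294279e+02]
```

Emit:
drive_tool(
  moves=[
    {"x":0,"y":0,"z":0.1,"rx":0,"ry":0,"rz":0.04,"fingers":1},
    {"x":0,"y":0,"z":0.2,"rx":0,"ry":0,"rz":0.08,"fingers":1},
    {"x":0,"y":0,"z":0.3,"rx":0,"ry":0,"rz":0.12,"fingers":1},
    {"x":0,"y":0,"z":0.4,"rx":0,"ry":0,"rz":0.16,"fingers":1},
    {"x":0,"y":0,"z":0.5,"rx":0,"ry":0,"rz":0.2,"fingers":1},
    {"x":0,"y":0,"z":0.6,"rx":0,"ry":0,"rz":0.24,"fingers":1},
    {"x":0,"y":0,"z":0.6,"rx":0,"ry":0,"rz":0.24,"fingers":1},
  ],
)

```text
time_s: 14.18
tool_pos: [0.5307, 0.1658, 0.1041]
tool_rot: [180.0, 0.1, -177.0]
force: [0.7, 0.0, 3.7]
grip_width: 0.0139
grasp_force: 24.9
```

```bash
python3 - <<'E'
from h import *
o=sensors.get_obs();print(o['force'],o['wrist_torque'],o['tool_pos'],o['tool_rot'])
E
```

```text
[0.74947991 0.03791685 3.74737041] [ 0.20864744 -0.29810529 -0.03694947] [0.53066928 0.16579049 0.10411716] [ 1.79982595e+02  5.00345606e-02 -1.77034987e+02]
```

Emit:
drive_tool(
  moves=[
    {"x":0,"y":0,"z":0.1,"rx":0,"ry":0,"rz":0.04,"fingers":1},
    {"x":0,"y":0,"z":0.2,"rx":0,"ry":0,"rz":0.08,"fingers":1},
    {"x":0,"y":0,"z":0.3,"rx":0,"ry":0,"rz":0.12,"fingers":1},
    {"x":0,"y":0,"z":0.4,"rx":0,"ry":0,"rz":0.16,"fingers":1},
    {"x":0,"y":0,"z":0.5,"rx":0,"ry":0,"rz":0.2,"fingers":1},
    {"x":0,"y":0,"z":0.6,"rx":0,"ry":0,"rz":0.24,"fingers":1},
    {"x":0,"y":0,"z":0.6,"rx":0,"ry":0,"rz":0.24,"fingers":1},
  ],
)

```text
time_s: 15.05
tool_pos: [0.5302, 0.1653, 0.1032]
tool_rot: [-180.0, -0.0, 169.2]
force: [0.1, -0.3, 3.8]
grip_width: 0.0138
grasp_force: 24.9
```

```bash
python3 - <<'E'
from h import *
o=sensors.get_obs();print(o['force'],o['wrist_torque'],o['tool_pos'],o['tool_rot'])
E
```

```text
[ 0.12869191 -0.29619404  3.77826647] [-0.06853795 -0.15274284 -0.01364867] [0.53018289 0.16529208 0.10318505] [-1.79969108e+02 -1.54756566e-02  1.69201744e+02]
```

Emit:
drive_tool(
  moves=[
    {"x":0,"y":0,"z":0.1,"rx":0,"ry":0,"rz":0.04,"fingers":1},
    {"x":0,"y":0,"z":0.2,"rx":0,"ry":0,"rz":0.08,"fingers":1},
    {"x":0,"y":0,"z":0.3,"rx":0,"ry":0,"rz":0.12,"fingers":1},
    {"x":0,"y":0,"z":0.4,"rx":0,"ry":0,"rz":0.16,"fingers":1},
    {"x":0,"y":0,"z":0.4,"rx":0,"ry":0,"rz":0.16,"fingers":1},
  ],
)

```text
time_s: 15.68
tool_pos: [0.53, 0.1652, 0.1026]
tool_rot: [-180.0, -0.0, 160.1]
force: [-0.8, -0.9, 3.3]
grip_width: 0.0139
grasp_force: 24.9
```

```bash
python3 - <<'E'
from h import *
o=sensors.get_obs();print(o['force'],o['wrist_torque'],o['tool_pos'],o['tool_rot'])
E
```

```text
[-0.82671824 -0.92762865  3.28430627] [-0.04521329 -0.14887115  0.00040882] [0.53002908 0.16520743 0.10260907] [-1.79957470e+02 -2.74858453e-02  1.60091286e+02]
```

Emit:
drive_tool(
  moves=[
    {"x":0,"y":0,"z":0.1,"rx":0,"ry":0,"rz":0.03,"fingers":1},
    {"x":0,"y":0,"z":0.2,"rx":0,"ry":0,"rz":0.06,"fingers":1},
    {"x":0,"y":0,"z":0.3,"rx":0,"ry":0,"rz":0.09,"fingers":1},
    {"x":0,"y":0,"z":0.3,"rx":0,"ry":0,"rz":0.09,"fingers":1},
  ],
)

```text
time_s: 16.18
tool_pos: [0.5301, 0.1654, 0.1025]
tool_rot: [-180.0, -0.0, 154.9]
force: [-0.7, -0.9, 2.8]
grip_width: 0.0139
grasp_force: 24.9
```

```bash
python3 - <<'E'
from h import *
o=sensors.get_obs();print(o['force'],o['wrist_torque'],o['tool_pos'],o['tool_rot'])
E
```

```text
[-0.7278231  -0.89593731  2.7832087 ] [-0.20412929  0.01147483  0.01071371] [0.53012057 0.16537723 0.10252866] [-1.79966676e+02 -1.28349983e-02  1.54896758e+02]
```

Emit:
drive_tool(
  moves=[
    {"x":0,"y":0,"z":0,"rx":0,"ry":0,"rz":0.02,"fingers":1},
    {"x":0,"y":0,"z":0.1,"rx":0,"ry":0,"rz":0.04,"fingers":1},
    {"x":0,"y":0,"z":0.1,"rx":0,"ry":0,"rz":0.06,"fingers":1},
    {"x":0,"y":0,"z":0.1,"rx":0,"ry":0,"rz":0.06,"fingers":1},
  ],
)

```text
time_s: 16.68
tool_pos: [0.5299, 0.165, 0.1024]
tool_rot: [-179.9, -0.0, 151.5]
force: [-2.8, -2.2, 4.4]
grip_width: 0.0143
grasp_force: 25.1
```

```bash
python3 - <<'E'
from h import *
o=sensors.get_obs();print(o['force'],o['wrist_torque'],o['tool_pos'],o['tool_rot'])
E
```

```text
[-2.84815654 -2.17840269  4.43686035] [-0.73719624  0.5400155   0.37165876] [0.52990694 0.16499353 0.10244705] [-1.79909816e+02 -1.12808829e-02  1.51482923e+02]
```

The twist rose sharply, so this is the hard stop, just past home (rim about 55.5 mm). I'll back off to unload it, then open and rise.

Emit:
drive_tool(
  moves=[
    {"x":0,"y":0,"z":0,"rx":0,"ry":0,"rz":-0.05,"fingers":1},
    {"x":0,"y":0,"z":-0.2,"rx":0,"ry":0,"rz":-0.06,"fingers":1},
    {"x":0,"y":0,"z":-0.2,"rx":0,"ry":0,"rz":-0.06,"fingers":1},
  ],
)

```text
time_s: 17.05
tool_pos: [0.5301, 0.1653, 0.1025]
tool_rot: [-180.0, -0.0, 154.9]
force: [-2.2, -2.1, 2.5]
grip_width: 0.0137
grasp_force: 24.9
```

```bash
python3 - <<'E'
from h import *
o=sensors.get_obs();print(o['force'],o['wrist_torque'],o['tool_pos'],o['tool_rot'])
E
```

```text
[-2.21693151 -2.08922996  2.47229952] [-0.5299688   0.38317327 -0.01304513] [0.53013529 0.16528455 0.10251718] [-1.79973430e+02 -2.34491421e-02  1.54858118e+02]
```

The load is off: twist is about 0 and the rim is at about 55.6 mm. Opening moderately and rising.

Emit:
drive_tool(
  moves=[
    {"x":0,"y":0,"z":0,"rx":0,"ry":0,"rz":0,"fingers":0.4},
    {"x":0,"y":0,"z":0,"rx":0,"ry":0,"rz":0,"fingers":0},
    {"x":0,"y":0,"z":0,"rx":0,"ry":0,"rz":0,"fingers":-0.3},
    {"x":0,"y":0,"z":0,"rx":0,"ry":0,"rz":0,"fingers":-0.3},
    {"x":0,"y":0,"z":-5,"rx":0,"ry":0,"rz":0,"fingers":-0.3},
    {"x":0,"y":0,"z":-20,"rx":0,"ry":0,"rz":0,"fingers":-0.3},
    {"x":0,"y":0,"z":-50,"rx":0,"ry":0,"rz":0,"fingers":-0.3},
    {"x":0,"y":0,"z":-90,"rx":0,"ry":0,"rz":0,"fingers":-0.3},
    {"x":-40,"y":0,"z":-125,"rx":0,"ry":0,"rz":0,"fingers":-0.3},
    {"x":-80,"y":0,"z":-128,"rx":0,"ry":0,"rz":0,"fingers":-0.3},
    {"x":-80,"y":0,"z":-128,"rx":0,"ry":0,"rz":0,"fingers":-0.3},
    {"x":-80,"y":0,"z":-128,"rx":0,"ry":0,"rz":0,"fingers":-0.3},
  ],
)

```text
time_s: 18.55
tool_pos: [0.6022, 0.1324, 0.2311]
tool_rot: [180.0, -0.1, 155.0]
force: [-0.6, 0.7, -0.0]
grip_width: 0.0566
grasp_force: 0.0
```

```bash
python3 - <<'E'
from h import *
c=shot('wrist','w4.png');s=shot('side','s3.png');o=sensors.get_obs()
print(o['time_s'],o['force'],o['tool_pos'],o['tool_rot'],proj(c,[.530,.165,.1195]))
u,v=map(int,proj(s,[.53,.165,.08]))
S=cv2.resize(s['image'][v-40:v+35,u-45:u+45,::-1],(360,300),interpolation=cv2.INTER_CUBIC)
W=cv2.resize(c['image'][:260,:,::-1],(440,204)); W=cv2.copyMakeBorder(W,0,96,0,0,0)
cv2.imwrite('pics/fin.png',np.hstack([S,W]))
E
```

```text
18.65 [-0.50862674  0.57877437 -0.2899182 ] [0.6017562  0.13279762 0.23102237] [-1.79996104e+02 -1.43469106e-02  1.55024696e+02] (np.float64(272.10196894959006), np.float64(110.14888523630752))
```

View pics/fin.png

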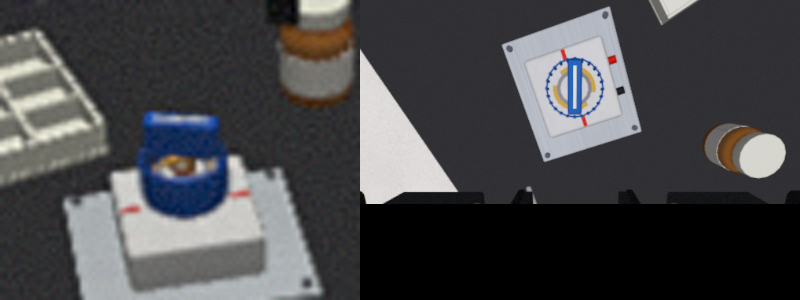

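The cap sits upright and centred on the neck, low over the housing, with its bar still at the released angle. I'll do one number check and then hand in.

```bash
python3 - <<'E'
from h import *
c=load('w4');hsv=cv2.cvtColor(c['image'],cv2.COLOR_RGB2HSV)
bar(c,262,70,284,150,.1195)
s=load('s3');print(proj(s,[.53,.165,.1195]));h2=cv2.cvtColor(s['image'],cv2.COLOR_RGB2HSV)
m=((h2[...,1]<110)&(h2[...,2]>140)).astype(np.uint8)[130:152,218:260]
b=((h2[...,0]>100)&(h2[...,0]<130)&(h2[...,1]>110))[120:180,210:265];p=np.argwhere(b)+[120,210];print(p.min(0),p.max(0))
print(proj(s,[.53,.165,.0555]))
print(workorder.sign_off())
E
```

```text
((272.5, 108.5), (71.0, 21.0), 90.0) [0.52965593 0.16549758] [np.float64(0.0156), np.float64(0.0519)] -24.668900653680417
((272.5, 147.5), (3.0, 21.0), 90.0) [0.55557155 0.1533384 ] [np.float64(0.0165), np.float64(0.0023)] 64.92492843223165
(np.float64(237.45289933852297), np.float64(139.09856163250643))
[138 227] [163 249]
(np.float64(238.83000069168256), np.float64(157.1611363846134))
the job is handed in; nothing more can be done
None
```

The job is handed in at about 18.7 s: the blue cap is screwed home (rim about 55.6 mm, within about 1 mm of the axis by camera), backed off and released, but the twist briefly read about 0.37 N m at the hard stop, just over the 0.35 N m limit.

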